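# Draw the serving slate out from under the spice step

### The arm

A 6-joint arm with a two-finger parallel gripper is mounted at the origin on a cart in front of the work surface, level with it; the furniture and walls round the work are solid. World frame = base frame: x ahead of the robot, y to its left, z up, the work surface at z = 0. Lengths are in m, angles in rad, forces in N, time in s.
With the tool pointing down it reaches from about 0.375 to 0.9 m from the base axis. Payload 3.1 kg.
Tool frame: the origin (TCP) lies midway between the tips of the shut fingers; the grasp point (between the pads) lies 19 mm behind it; z points along the fingers, y is the line along which they close (so a half turn about z gives the same grasp; the last joint's range is limited). The gripper opens to 87 mm and grips with 3 to 60 N. Pads are 19 mm wide; open, the fingers measure 117 mm over their backs; the gripper's body (75 mm by 190 mm) begins 51 mm behind the grasp point.
Start: joints at [-1.319, 0.527, 1.433, -0, 1.181, -0.178], TCP at [0.26, -0.568, 0.223] pointing down, gripper open.
Joint ranges: [-3.08, 3.08], [-0.75, 2.2], [0.22, 2.44], [-1.43, 4.57], [0, 2.65], [-2.85, 2.85]. Speed limits (rad/s): [2.79, 2.79, 3.14, 3.14, 3.14, 3.14].

### API

Orientations are given as a rotation vector (axis times angle).
In Python, from plant import monitor, cams, order gives the robot as it stands. The module is installed in compiled form; this text tells all that it offers.
- The arm moves only by the tool send_rows, never from a script. Its argument "steps" is a list that holds one entry, the list of rows, each a list of 5 numbers: the opening in per cent of the stroke, from 0 (shut) to 100 (fully open), then the shift along the tool's x, y, z each as a share of 0.1 m, from -1 to 1, then the turn about the tool's z as a share of pi rad, from -1 to 1. A call has 1 to 10 rows; each row is the pose to reach, as a shift and turn from the pose commanded when the call began, along the tool's axes at that moment, turning the shorter way round; what a row does not reach only later rows make up. A row lasts 1/12 s, in which the tool goes at most 41.7 mm and 7.16 degrees, less where a joint would pass 70% of its speed; a pose out of reach is approached as far as the arm can. A call with a number of a shift or a turn outside -1 to 1 is refused whole. A call with a gripper value outside its range is refused whole. The fingers move at their own pace and stop on an object; "squeeze" is the grip in N (left out, the last holds). Time passes only in rows, so rows that repeat a pose let the fingers close. It gives the time, the measured TCP pose, the force, the opening and the grip force at its end, in the units of the state.
- monitor.sense(): the state, without advancing time (a new reading comes with each control period).
- cams.grab_frame(name): name is "scene" or "top" or "wrist"; returns the picture (420x560x3 uint8, red, green, blue); there is no depth.
- cams.calibration(name): a dict with "intrinsics" (3x3 intrinsics, pixels), "R" (3x3) and "t" (3): a world point X has camera coordinates R X + t. Camera axes: x right, y down, z forward; pixel columns grow to the right and rows downward; lengths in m; the calibration is good to about 2 mm. A picture is of the moment at which its call begins: read the wrist's pose just before it. calibration takes no time and is no camera call; for the wrist camera it gives the pose at the moment of the call.
- order.finish_job(): hands the job in; it is judged then, once.
The state is a dict: "time_s": time; "joints": joint angles; "qd": joint speeds; "effort": joint torques, N m; "position": TCP position; "eef_rot": TCP orientation; "ft_force": force on the tool from outside, world axes, zero at the start; "wrist_torque": the same for the moment, N m; "finger_gap": finger opening in m; "gripper_force": force on a finger pad.
Only numpy, scipy, OpenCV 4.12 (cv2) and the standard library are available. Lean on these libraries where they do the work, as an engineer would, in place of code of your own. Each camera call takes 0.05 s, during which the arm holds its last target. There are 200 camera calls.

### The job

The thin dark serving slate is tucked halfway under the little wooden spice step. Press on the part that sticks out and slide it, flat on the sideboard and without lifting or tipping it, until it is completely clear of the step; then stand the small glass salt shaker upright in the middle of the slate and let go. Leave the jars on the step and everything else where they are.

Things in the scene. Friction and masses are not known exactly. Their poses are not given: they have to be found in the camera images.
- step: Low wooden step fixed to the sideboard: 190 mm wide (y), 130 mm deep (x), 52 mm high. Open at front and back, a side wall at each end; the gap under its board is 40 mm high (26 mm at the back lip) and 160 mm wide. Origin: centre of its footprint, on the sideboard. Its own -x points out of the front where the slate sticks out; front edge at x = -65 mm.
- slate: Thin dark grey slate, 140 mm long (x), 120 wide (y), 8 thick with the felt pads under its corners (friction on the wood 0.3, on its top 0.6 or more); 0.26 kg; too wide to grip. At the start 60 to 80 mm of its length sticks out of the step's front, the rest is under the step. Origin: centre of its underside, 8 mm below its top face; its -x points to the end that sticks out.
- slate_tucked_left (a point): The left corner (slate's own x = +70, y = +60 mm), on the top face, of the end of the slate that starts under the step.
- slate_tucked_right (a point): The right corner (slate's own x = +70, y = -60 mm), on the top face, of the end of the slate that starts under the step.
- shaker: Small round glass salt shaker with white salt inside and a pale grey domed cap, 44 mm across, 90 mm tall, about 0.1 kg, standing on the sideboard to the left of the step. Origin: centre of its underside, z up. It can be gripped round its body about 50 mm above its foot.
- spice_jar_a: A round spice jar with a dark lid, 41 mm across, 105 mm tall, standing loose on top of the step, in its rear half, towards its left (+y) end. Origin: centre of its underside. Not to be disturbed.
- spice_jar_b: A round spice jar with a dark lid, 41 mm across, 105 mm tall, standing loose on top of the step, in its rear half, towards its right (-y) end. Origin: centre of its underside. Not to be disturbed.
- pepper_mill: Tall dark wooden pepper mill, 58 mm across, 165 mm tall, standing at the right front of the sideboard. Origin: centre of its underside. Not to be disturbed.
- mug: White mug with a flower pattern, 62 mm across and 50 mm tall, handle along its own -y, standing in front of the fixed row of books (up to 285 mm tall) right of the step: pass over or round these. Origin: centre of its underside outline. Not to be disturbed.
- garlic: Garlic bulb about 60 mm across, 58 mm tall, lying in front of the books. Origin: centre of its underside. Not to be disturbed.
Not all that is in view belongs to the job. There is more than one size of the slate; the one meant has the size given above.

How it is judged:
By the outcome, as a careful person would: the job done as asked, in the order asked, and still so for the second after the job is handed in, with the robot touching nothing.
It also fails if it takes over 72 s, if anything falls off the work surface, if the arm or the gripper's body presses on something with over 40 N, if the wrist force passes 120 N, or if a joint passes its speed limit or range.

## Working session

There is one attempt and no reset: what is moved stays moved. The work goes in short steps, Python scripts to look and compute and a tool call to move; the robot and the scene stay as the last step left them, time stands still between calls to the robot, and variables do not carry over. Pictures are saved under pics/ and viewed, at most 10 in all, crops included, and the job is handed in when it is done.

Besides the shell and the picture viewer there is one more tool, called after "Request:" as a command line: name --argument value ..., lists and objects as JSON in quotes. send_rows: Moves the arm, as the interface text tells. Its arguments: {"type":"object","properties":{"steps":{"type":"array"},"squeeze":{"type":"number"}},"required":["steps"]}

```bash
mkdir -p pics; cat > h.py <<'E'
import numpy as np, cv2
from plant import monitor, cams, order
def save(n,f):
    im=cams.grab_frame(n); cv2.imwrite('pics/'+f,im[:,:,::-1]); return im
def ray(n,u,v,z,cal=None):
    c=cal or cams.calibration(n); K,R,t=[np.array(c[k],float) for k in('intrinsics','R','t')]
    o=-R.T@t; d=R.T@np.linalg.solve(K,[u,v,1.]); return o+d*(z-o[2])/d[2]
def proj(n,X,cal=None):
    c=cal or cams.calibration(n); K,R,t=[np.array(c[k],float) for k in('intrinsics','R','t')]
    p=K@(R@np.array(X,float)+t); return p[:2]/p[2]
E
python3 - <<'E'
from h import *
save('scene','scene0.png'); save('top','top0.png')
s=monitor.sense(); print(s['time_s'],s['position'],s['eef_rot'],s['finger_gap'])
for n in('scene','top'): c=cams.calibration(n);print(c['intrinsics'],c['R'],c['t'])
E
```

```text
0.1 [ 0.26028255 -0.5675112   0.22168655] [-3.06749032e+00 -6.69485315e-01  1.03283120e-04] 0.08695211525980501
[[515.91758315   0.         277.04142129]
 [  0.         515.91758315 216.42604636]
 [  0.           0.           1.        ]] [[-0.62050039 -0.78406979 -0.01462278]
 [-0.57095221  0.46446783 -0.67696618]
 [ 0.53758055 -0.41170887 -0.73586885]] [0.34392331 0.36138651 1.24021113]
[[445.18673001   0.         273.49987749]
 [  0.         445.18673001 201.38082954]
 [  0.           0.           1.        ]] [[-0.38178083 -0.92423594  0.00559673]
 [-0.88562053  0.36408385 -0.28830406]
 [ 0.2644233  -0.11502554 -0.95752256]] [0.22866217 0.49761151 1.28036978]
```

View pics/scene0.png

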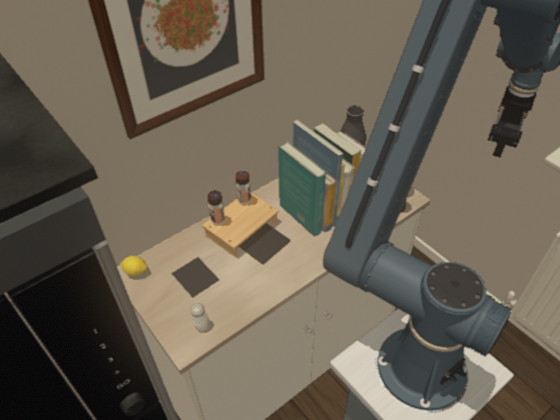

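View pics/top0.png

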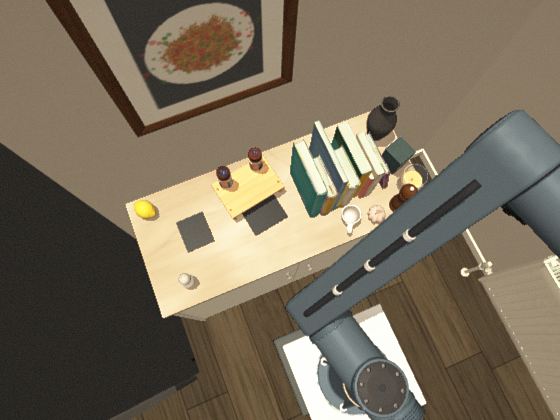

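The top view shows the step at (248,187) with jars at (224,175) and (256,157). There are two dark slates: one partly under the step at (267,215), and one free at (195,232). The shaker is at (187,281), the mug at (350,217), the garlic at (377,214) and the mill at (405,195). The slate under the step fits the description; I'll confirm it in one crop.

```bash
python3 - <<'E'
from h import *
im=cv2.imread('pics/top0.png')
cv2.imwrite('pics/c1.png',cv2.resize(im[150:300,130:330],(800,600),interpolation=cv2.INTER_CUBIC))
im=cv2.imread('pics/scene0.png')
cv2.imwrite('pics/c2.png',cv2.resize(im[170:335,120:340],(800,600),interpolation=cv2.INTER_CUBIC))
E
```

```text
(no output)
```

View pics/c1.png

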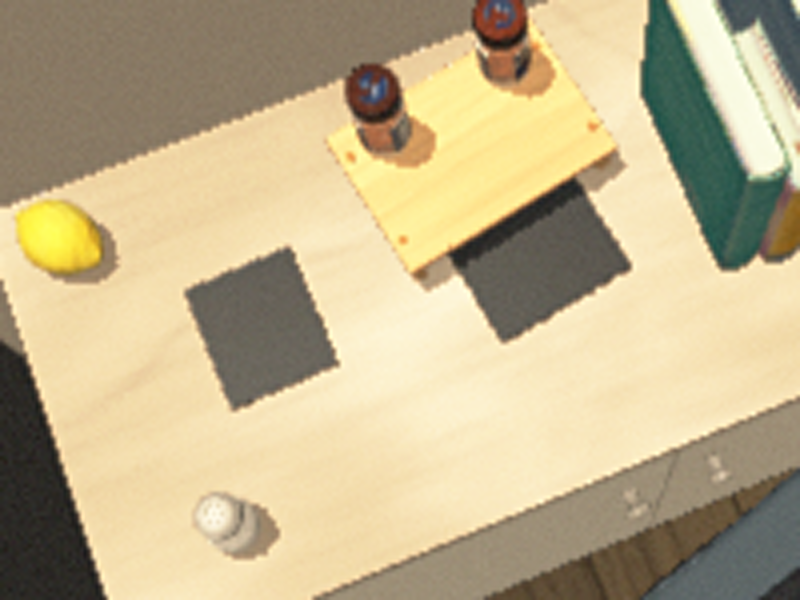

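View pics/c2.png

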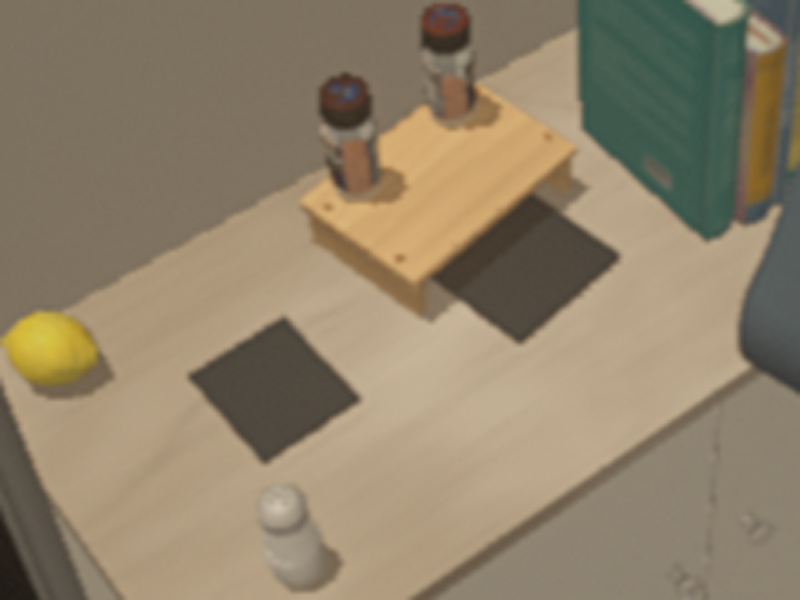

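The crop confirms it: the slate under the step has its front corners at crop (504,342) and (630,267), and the free one is smaller. The step's top corners are near (328,142), (412,270), (616,150) and (537,28), and the shaker's cap is at (217,513).

```bash
python3 - <<'E'
from h import *
np.set_printoptions(precision=4,suppress=True)
T=lambda x,y,z:ray('top',130+x/4-.375,150+y/4-.375,z)
S=lambda x,y,z:ray('scene',120+x*.275-.36,170+y*.275-.36,z)
for n,f,p,z in [('slFL',T,(504,342),.008),('slFL',S,(519,342),.008),('slFR',T,(630,267),.008),('slFR',S,(619,258),.008),
 ('slEdgeL',T,(456,258),.008),('slEdgeR',T,(580,185),.008),
 ('stBL',T,(328,142),.052),('stFL',T,(412,266),.052),('stFR',T,(616,149),.052),('stBR',T,(537,28),.052),
 ('stBL',S,(303,202),.052),('stFL',S,(415,277),.052),('stFR',S,(576,152),.052),('stBR',S,(483,87),.052),
 ('cap',T,(217,513),.085),('cap',S,(281,500),.082),('foot',S,(304,578),0.01),
 ('small',T,(186,290),.008),('small',T,(290,247),.008),('small',T,(338,366),.008),('small',T,(234,409),.008),
 ('book',T,(725,268),0.0),('book',S,(712,237),0.),('edge',T,(315,600),0.),('edge',T,(800,400),0.),('jarA',T,(384,145),.052),('jarB',T,(508,75),.052),
 ('tcorn',T,(0,207),0),('lemon',T,(60,237),.03)]:
  print(n,f(*p,z))
c=cams.calibration('wrist');R,t=np.array(c['R']),np.array(c['t']);print('wristcam',-R.T@t,R[2])
E
```

```text
slFL [0.4847 0.1076 0.008 ]
slFL [0.481  0.1104 0.008 ]
slFR [ 0.503  -0.0069  0.008 ]
slFR [ 0.4977 -0.003   0.008 ]
slEdgeL [0.5621 0.1175 0.008 ]
slEdgeR [0.5807 0.0037 0.008 ]
stBL [0.6752 0.1776 0.052 ]
stFL [0.5569 0.1528 0.052 ]
stFR [ 0.5846 -0.0279  0.052 ]
stBR [ 0.7021 -0.0091  0.052 ]
stBL [0.6722 0.1785 0.052 ]
stFL [0.553  0.1536 0.052 ]
stFR [ 0.578  -0.0235  0.052 ]
stBR [ 0.6858 -0.0094  0.052 ]
cap [0.4301 0.3475 0.085 ]
cap [0.4291 0.3485 0.082 ]
foot [0.4099 0.3527 0.01  ]
small [0.6185 0.3231 0.008 ]
small [0.6204 0.2357 0.008 ]
small [0.516  0.2338 0.008 ]
small [0.5149 0.3195 0.008 ]
book [ 0.4753 -0.0775  0.    ]
book [ 0.4724 -0.0802  0.    ]
edge [0.3566 0.312  0.    ]
edge [ 0.356  -0.0885  0.    ]
jarA [0.6563 0.1381 0.052 ]
jarB [0.6737 0.0271 0.052 ]
tcorn [0.7425 0.4394 0.    ]
lemon [0.6892 0.3977 0.03  ]
wristcam [ 0.3226 -0.5376  0.3836] [-0.2324 -0.1042 -0.967 ]
```

Request:
send_rows --steps '[[[60,0,0,-1,0],[60,0,0,-1,0],[60,0,0,-1,0]]]'

```text
time_s: 0.35
position: [0.2611, -0.5702, 0.3276]
eef_rot: [3.062, 0.668, 0.001]
ft_force: [0.9, -0.7, 1.4]
finger_gap: 0.0743
gripper_force: 0.0
```

Request:
send_rows --steps '[[[60,0.3,-0.3,-0.9,0],[60,1,-1,-0.9,0],[60,1,-1,-0.9,0],[60,1,-1,-0.9,0],[60,1,-1,-0.9,0]]]'

```text
time_s: 0.77
position: [0.3115, -0.431, 0.4157]
eef_rot: [3.067, 0.675, 0.004]
ft_force: [-1.4, 0.6, 0.2]
finger_gap: 0.0529
gripper_force: 0.0
```

Request:
send_rows --steps '[[[60,1,-1,0,0],[60,1,-1,0,0],[60,1,-1,0,0],[60,1,-1,0,0]]]'

```text
time_s: 1.1
position: [0.3594, -0.2983, 0.4122]
eef_rot: [-3.065, -0.674, -0.001]
ft_force: [-0.2, 0.4, 0.2]
finger_gap: 0.052
gripper_force: 0.0
```

Request:
send_rows --steps '[[[60,1,-1,0,0],[60,1,-1,0,0],[60,1,-1,0,0],[60,1,-1,0,0]]]'

```text
time_s: 1.43
position: [0.4084, -0.1661, 0.4122]
eef_rot: [-3.065, -0.674, -0.001]
ft_force: [-0.3, -1.1, 0.1]
finger_gap: 0.0524
gripper_force: 0.0
```

Request:
send_rows --steps '[[[60,1,-1,0,0],[60,1,-1,0,0],[60,1,-1,0,0],[60,1,-1,0,0]]]'

```text
time_s: 1.77
position: [0.458, -0.0338, 0.4121]
eef_rot: [-3.066, -0.675, -0.001]
ft_force: [-0.9, -1.1, -0.2]
finger_gap: 0.0522
gripper_force: 0.0
```

Request:
send_rows --steps '[[[60,0.4,-0.5,0,0.04],[60,0.8,-0.55,0,0.08],[60,1,-0.55,0,0.09],[60,1,-0.55,0,0.09],[60,1,-0.55,0,0.09],[60,1,-0.55,0,0.09]]]'

```text
time_s: 2.27
position: [0.5249, 0.0536, 0.4116]
eef_rot: [3.133, 0.233, -0.004]
ft_force: [0.2, 0.1, 0.1]
finger_gap: 0.0521
gripper_force: 0.0
```

```bash
python3 - <<'E'
from h import *
from scipy.spatial.transform import Rotation as Ro
s=monitor.sense(); R=Ro.from_rotvec(s['eef_rot']).as_matrix()
print(s['position'],R,s['ft_force']); c=cams.calibration('wrist')
im=save('wrist','w1.png')
A,t=np.array(c['R']),np.array(c['t']); print('cam in tool',R.T@(-A.T@t-s['position']))
np.savez('w1.npz',**{k:np.array(v) for k,v in c.items()})
E
```

```text
[0.52491887 0.05362523 0.41156121] [[ 9.89018722e-01  1.47767326e-01 -2.60486234e-03]
 [ 1.47766516e-01 -9.89022146e-01 -5.01738211e-04]
 [-2.65040705e-03  1.11317051e-04 -9.99996481e-01]] [0.20415697 0.12745678 0.08177722]
cam in tool [ 0.06874654 -0.00147601 -0.16188419]
```

View pics/w1.png

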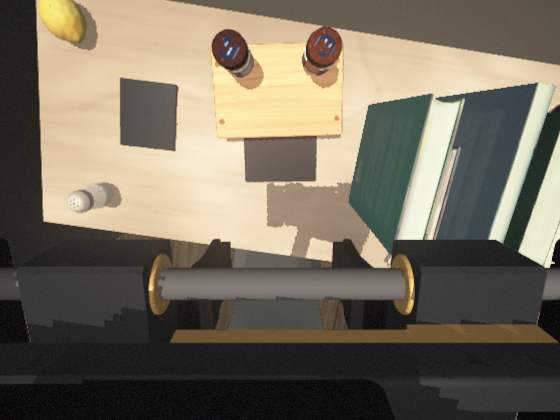

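The wrist view shows the slate's front corners at (246,182) and (316,181), and the step's front edge from (217,138) to (343,136). The shaker runs from its cap at (80,202) to its foot at about (103,192).

```bash
python3 - <<'E'
from h import *
np.set_printoptions(precision=4,suppress=True)
c=dict(np.load('w1.npz'))
for n,u,v,z in [('slFL',246,182,.008),('slFR',316,181,.008),('stFL',217,138,.052),('stFR',343,136,.052),('cap',80,202,.085),('foot',102,192,.01),('jarA top',231,50,.157),('jarB top',324,48,.157),('jarA foot',240,66,.055)]: print(n,ray('',u,v,z,c))
E
```

```text
slFL [0.4822 0.1093 0.008 ]
slFR [ 0.5015 -0.008   0.008 ]
stFL [0.5514 0.1575 0.052 ]
stFR [ 0.5826 -0.0307  0.052 ]
cap [0.4307 0.3442 0.085 ]
foot [0.429  0.3499 0.01  ]
jarA top [0.6596 0.133  0.157 ]
jarB top [0.6773 0.029  0.157 ]
jarA foot [0.6569 0.1345 0.055 ]
```

Request:
send_rows --steps '[[[60,0,0,1,0.004],[60,0,0,1,0.004],[60,0,0,1,0.004]]]'

```text
time_s: 2.57
position: [0.5213, 0.0527, 0.3082]
eef_rot: [-3.134, -0.208, 0.013]
ft_force: [-0.6, -0.4, -0.1]
finger_gap: 0.0521
gripper_force: 0.0
```

Request:
send_rows --steps '[[[60,0,0,1,0],[60,0,0,1,0],[60,0,0,1,0]]]'

```text
time_s: 2.82
position: [0.521, 0.0526, 0.2084]
eef_rot: [-3.134, -0.208, 0.014]
ft_force: [-0.2, -0.4, -0.3]
finger_gap: 0.0521
gripper_force: 0.0
```

Request:
send_rows --steps '[[[60,0,0,1,0],[60,0,0,1,0],[60,0,0,1,0]]]'

```text
time_s: 3.07
position: [0.5215, 0.0525, 0.1089]
eef_rot: [-3.134, -0.208, 0.012]
ft_force: [-0.6, 0.5, -0.0]
finger_gap: 0.052
gripper_force: 0.0
```

Request:
send_rows --steps '[[[60,0,0,0.4,0],[60,0,0,0.8,0],[60,0,0,0.9,0],[60,0,0,0.9,0]]]'

```text
time_s: 3.4
position: [0.5226, 0.0529, 0.0204]
eef_rot: [-3.134, -0.208, 0.011]
ft_force: [-0.0, 0.4, 0.4]
finger_gap: 0.052
gripper_force: 0.0
```

Request:
send_rows --steps '[[[60,0,0,0.05,-0.01],[60,0,0,0.09,-0.01],[60,0,0,0.11,-0.01],[60,0,0,0.12,-0.01],[60,0,0,0.12,-0.01]]]'

```text
time_s: 3.82
position: [0.526, 0.0537, 0.0117]
eef_rot: [3.13, 0.26, 0.003]
ft_force: [-0.3, -0.7, -0.5]
finger_gap: 0.0524
gripper_force: 0.0
```

Request:
send_rows --steps '[[[60,0,0,0.02,0],[60,0,0,0.03,0],[60,0,0,0.03,0],[60,0,0,0.03,0]]]'

```text
time_s: 4.15
position: [0.5258, 0.0538, 0.0084]
eef_rot: [3.131, 0.26, 0.002]
ft_force: [-0.9, -0.5, 6.1]
finger_gap: 0.0524
gripper_force: 2.9
```

Request:
send_rows --steps '[[[60,0,0,0.01,0],[60,0,0,0.02,0],[60,0,0,0.02,0],[60,0,0,0.02,0]]]'

```text
time_s: 4.48
position: [0.5258, 0.0538, 0.0083]
eef_rot: [3.13, 0.26, 0.003]
ft_force: [-2.8, 0.1, 21.1]
finger_gap: 0.0522
gripper_force: 10.5
```

Request:
send_rows --steps '[[[60,-0.04,0,0,0],[60,-0.09,0,0,0],[60,-0.15,0,0,0],[60,-0.21,0,0,0],[60,-0.27,0,0,0],[60,-0.33,0,0,0],[60,-0.38,0,0,0],[60,-0.4,0,0,0]]]'

```text
time_s: 5.15
position: [0.4936, 0.0464, 0.0084]
eef_rot: [3.128, 0.257, 0.027]
ft_force: [6.8, 0.6, 14.0]
finger_gap: 0.0519
gripper_force: 6.8
```

Request:
send_rows --steps '[[[60,0,0,0.01,0],[60,-0.04,0,0.01,0],[60,-0.09,0,0.015,0],[60,-0.15,0,0.015,0],[60,-0.21,0,0.015,0],[60,-0.27,0,0.015,0],[60,-0.33,0,0.015,0],[60,-0.39,0,0.015,0],[60,-0.45,0,0.015,0],[60,-0.46,0,0.015,0]]]'

```text
time_s: 5.98
position: [0.4545, 0.0375, 0.0084]
eef_rot: [3.124, 0.253, 0.049]
ft_force: [12.8, 2.5, 28.5]
finger_gap: 0.0521
gripper_force: 14.3
```

```bash
python3 - <<'E'
from h import *
s=monitor.sense(); print(s['position'],s['ft_force'])
im=save('top','t2.png')[150:300,130:330,::-1]
cv2.imwrite('pics/c3.png',cv2.resize(im,(800,600),interpolation=cv2.INTER_CUBIC))
E
```

```text
[0.45447884 0.03754196 0.00838619] [12.78115874  2.5441232  28.53003959]
```

View pics/c3.png

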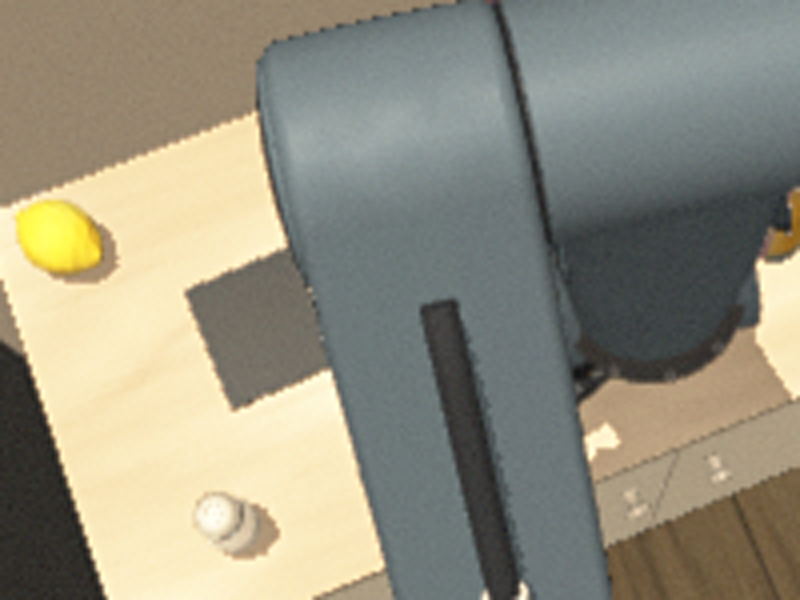

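The arm hides the slate in this view, but the free slate, shaker and lemon haven't moved. The tool has travelled 73 mm. I'll slide a little further, then lift off and look with the wrist camera.

Request:
send_rows --steps '[[[60,-0.03,0,0,0],[60,-0.07,0,-0.005,0],[60,-0.1,0,-0.005,0],[60,-0.12,0,-0.005,0],[60,-0.12,0,-0.005,0],[60,-0.12,0,-0.005,0]]]'

```text
time_s: 6.53
position: [0.4422, 0.0355, 0.0084]
eef_rot: [3.124, 0.254, 0.046]
ft_force: [10.6, 0.1, 28.3]
finger_gap: 0.0522
gripper_force: 14.1
```

Request:
send_rows --steps '[[[60,0.05,0,-0.04,0],[60,0.08,0,-0.2,0],[60,0.08,0,-0.6,0],[60,0.08,0,-1,0],[60,0.08,0,-1,0],[60,0.08,0,-1,0]]]'

```text
time_s: 7.03
position: [0.4383, 0.0388, 0.1068]
eef_rot: [3.129, 0.261, 0.009]
ft_force: [0.1, -0.3, -0.9]
finger_gap: 0.0528
gripper_force: 0.0
```

Request:
send_rows --steps '[[[100,0,0,-1,0],[100,0,0,-1,0],[100,0,0,-1,0]]]'

```text
time_s: 7.28
position: [0.4378, 0.0389, 0.2065]
eef_rot: [3.13, 0.26, 0.003]
ft_force: [0.9, 0.6, -0.4]
finger_gap: 0.0653
gripper_force: 0.0
```

Request:
send_rows --steps '[[[100,0,-0.5,-0.9,0],[100,0,-0.5,-0.9,0],[100,0,-0.5,-0.9,0],[100,0,-0.5,-0.9,0],[100,0,-0.5,-0.9,0]]]'

```text
time_s: 7.7
position: [0.428, 0.0886, 0.294]
eef_rot: [3.13, 0.263, -0.001]
ft_force: [0.5, 0.7, -1.2]
finger_gap: 0.0864
gripper_force: 0.0
```

```bash
python3 - <<'E'
from h import *
s=monitor.sense(); print(s['time_s'],s['position'],s['eef_rot'],s['ft_force'])
c=cams.calibration('wrist'); im=save('wrist','w2.png')
np.savez('w2.npz',**{k:np.array(v) for k,v in c.items()})
E
```

```text
7.7 [0.42804418 0.08861059 0.29397398] [ 3.13033742e+00  2.62527318e-01 -7.93036541e-04] [ 0.48059197  0.67789173 -1.16021807]
```

View pics/w2.png

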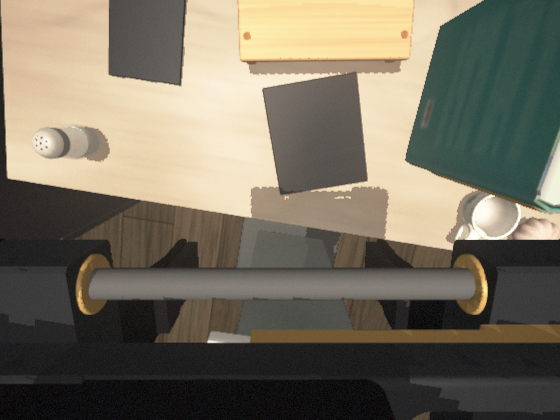

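The wrist view shows the slate fully out of the step and turned about 10°, with corners at (263,88), (356,72), (368,181) and (283,194). The shaker's cap is at (48,143) and its foot near (82,141).

```bash
python3 - <<'E'
from h import *
np.set_printoptions(precision=4,suppress=True)
c=dict(np.load('w2.npz'))
P=np.array([ray('',u,v,.008,c) for u,v in [(263,88),(356,72),(368,181),(283,194)]])
print(P,'mean',P.mean(0),[np.linalg.norm(P[i]-P[(i+1)%4]) for i in range(4)])
F=np.array([.567,.0634]);x=np.array([np.cos(.164),np.sin(.164)])
print('clear of front', -(P[:,:2]-F)@x)
print('step front',ray('',239,60,.052,c),ray('',411,61,.052,c))
# shaker silhouette check
for n,u,v,z in [('cap',48,143,.085),('foot',82,141,.0)]: print(n,ray('',u,v,z,c))
for X in [(.429,.347,0),(.429,.347,.05),(.429,.347,.09)]: print(proj('',X,c))
E
```

```text
[[ 0.53    0.1306  0.008 ]
 [ 0.5678  0.0197  0.008 ]
 [ 0.4369 -0.0267  0.008 ]
 [ 0.4002  0.083   0.008 ]] mean [0.4837 0.0516 0.008 ] [np.float64(0.11710996735973946), np.float64(0.13888902740134879), np.float64(0.1155989806034913), np.float64(0.13826097417100205)]
clear of front [0.0256 0.0064 0.1431 0.1614]
step front [0.5512 0.1585 0.052 ] [ 0.582  -0.0299  0.052 ]
cap [0.4297 0.3462 0.085 ]
foot [0.4248 0.3577 0.    ]
[ 90.2422 139.2108]
[ 67.0854 141.5545]
[ 44.0822 143.8826]
```

The rear right corner is only about 6 mm clear, so I'll press again at the slate's centre, pull it about 14 mm further and turn it back by 7°.

Request:
send_rows --steps '[[[60,0.49,0.46,0.95,0],[60,0.49,0.46,0.95,0],[60,0.49,0.46,0.95,0],[60,0.49,0.46,0.95,0],[60,0.49,0.46,0.95,0]]]'

```text
time_s: 8.17
position: [0.482, 0.0502, 0.1959]
eef_rot: [-3.129, -0.256, 0.015]
ft_force: [-0.2, -0.9, 0.3]
finger_gap: 0.0612
gripper_force: 0.0
```

Request:
send_rows --steps '[[[60,0,0,1,0],[60,0,0,1,0],[60,0,0,1,0]]]'

```text
time_s: 8.42
position: [0.4809, 0.0514, 0.0968]
eef_rot: [-3.129, -0.26, 0.01]
ft_force: [-0.5, 1.0, -0.5]
finger_gap: 0.0533
gripper_force: 0.0
```

Request:
send_rows --steps '[[[60,0,0,0.4,0],[60,0,0,0.7,0],[60,0,0,0.82,0],[60,0,0,0.86,0],[60,0,0,0.86,0]]]'

```text
time_s: 8.83
position: [0.4834, 0.0513, 0.0133]
eef_rot: [-3.13, -0.26, 0.003]
ft_force: [0.3, -0.6, -0.1]
finger_gap: 0.0522
gripper_force: 0.0
```

Request:
send_rows --steps '[[[60,0,0,0.02,0],[60,0,0,0.04,0],[60,0,0,0.05,0],[60,0,0,0.05,0],[60,0,0,0.05,0]]]'

```text
time_s: 9.25
position: [0.4847, 0.051, 0.0092]
eef_rot: [3.131, 0.26, 0.002]
ft_force: [-0.2, -0.3, 0.0]
finger_gap: 0.0524
gripper_force: 0.0
```

Request:
send_rows --steps '[[[60,0,0,0.01,0],[60,0,0,0.02,0],[60,0,0,0.03,0],[60,0,0,0.03,0],[60,0,0,0.03,0]]]'

```text
time_s: 9.67
position: [0.4847, 0.051, 0.0083]
eef_rot: [3.13, 0.26, 0.004]
ft_force: [-3.6, 0.3, 24.4]
finger_gap: 0.052
gripper_force: 12.1
```

Request:
send_rows --steps '[[[60,-0.02,0,0.005,0.005],[60,-0.05,0,0.005,0.015],[60,-0.08,0,0.005,0.025],[60,-0.12,0,0.01,0.035],[60,-0.16,0,0.01,0.04],[60,-0.18,0,0.01,0.04],[60,-0.18,0,0.01,0.04]]]'

```text
time_s: 10.25
position: [0.4769, 0.0472, 0.0083]
eef_rot: [3.138, 0.06, 0.037]
ft_force: [8.9, 3.2, 22.8]
finger_gap: 0.0521
gripper_force: 11.2
```

Request:
send_rows --steps '[[[60,-0.03,0,0,0],[60,-0.06,0,0,0],[60,-0.08,0,0,0],[60,-0.08,0,0,0]]]'

```text
time_s: 10.58
position: [0.4702, 0.0462, 0.0084]
eef_rot: [3.137, 0.06, 0.041]
ft_force: [8.9, 1.2, 22.3]
finger_gap: 0.0522
gripper_force: 11.2
```

Request:
send_rows --steps '[[[60,0.06,0,-0.04,0],[60,0.08,0,-0.2,0],[60,0.08,0,-0.6,0],[60,0.08,0,-1,0],[60,0.08,0,-1,0]]]'

```text
time_s: 11.0
position: [0.4705, 0.0477, 0.1102]
eef_rot: [3.139, 0.064, 0.019]
ft_force: [0.0, -0.1, 0.2]
finger_gap: 0.0521
gripper_force: 0.0
```

Request:
send_rows --steps '[[[100,0,-0.6,-1,0],[100,0,-0.6,-1,0],[100,0,-0.6,-1,0],[100,0,-0.6,-1,0]]]'

```text
time_s: 11.33
position: [0.4672, 0.1105, 0.2095]
eef_rot: [-3.14, -0.067, -0.018]
ft_force: [1.2, -0.2, -0.8]
finger_gap: 0.0714
gripper_force: 0.0
```

Request:
send_rows --steps '[[[100,-0.5,-0.9,-0.4,0],[100,-0.5,-0.9,-0.4,0],[100,-0.5,-0.9,-0.4,0],[100,-0.5,-0.9,-0.4,0],[100,-0.5,-0.9,-0.4,0]]]'

```text
time_s: 11.75
position: [0.4097, 0.1965, 0.2444]
eef_rot: [3.14, 0.068, 0.0]
ft_force: [0.6, -0.3, 0.7]
finger_gap: 0.0866
gripper_force: 0.0
```

```bash
python3 - <<'E'
from h import *
s=monitor.sense(); print(s['time_s'],s['position'],s['eef_rot'],s['ft_force'])
c=cams.calibration('wrist'); im=save('wrist','w3.png')
np.savez('w3.npz',**{k:np.array(v) for k,v in c.items()})
E
```

```text
11.75 [0.4097208  0.19645301 0.24435692] [3.14041985e+00 6.78523923e-02 4.60935434e-04] [ 0.58163673 -0.28723726  0.70116588]
```

View pics/w3.png

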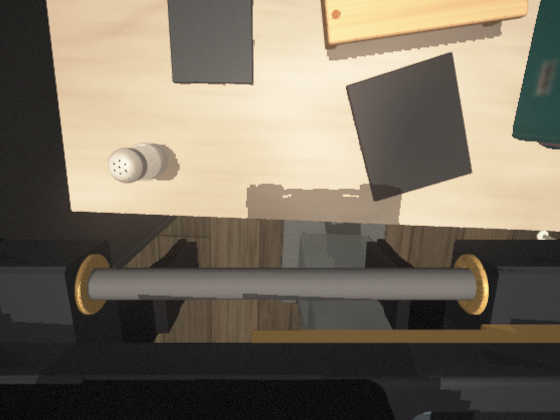

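This view shows the slate's corners at (347,86), (452,54), (472,172) and (375,200), with a visible gap to the step. The shaker's cap is at (125,165) and its foot at about (152,160).

```bash
python3 - <<'E'
from h import *
np.set_printoptions(precision=4,suppress=True)
c=dict(np.load('w3.npz'))
P=np.array([ray('',u,v,.008,c) for u,v in [(347,86),(452,54),(472,172),(375,200)]])
print(P,'mean',P.mean(0))
F=np.array([.567,.0634]);x=np.array([np.cos(.164),np.sin(.164)])
print('clear', -(P[:,:2]-F)@x, 'heading',np.degrees(np.arctan2(*(P[0]-P[3])[[1,0]])))
print('stepFL',ray('',329,46,.052,c))
im=cv2.imread('pics/w3.png')
for X in [(.429,.347,0),(.429,.347,.05),(.429,.347,.088)]: print(proj('',X,c))
for n,u,v,z in [('cap',125,165,.085),('foot',152,161,0.)]: print(n,ray('',u,v,z,c))
E
```

```text
[[ 0.5181  0.1292  0.008 ]
 [ 0.5559  0.018   0.008 ]
 [ 0.4286 -0.0281  0.008 ]
 [ 0.3896  0.0831  0.008 ]] mean [0.4731 0.0505 0.008 ]
clear [0.0375 0.0184 0.1515 0.1718] heading 19.72918452178237
stepFL [0.5492 0.1578 0.052 ]
[157.3789 157.0764]
[140.544  162.0973]
[124.3319 166.9325]
cap [0.4304 0.3476 0.085 ]
foot [0.424  0.3537 0.    ]
```

Request:
send_rows --steps '[[[100,0.27,-1,0.6,0],[100,0.27,-1,0.6,0],[100,0.27,-1,0.6,0],[100,0.27,-1,0.6,0]]]'

```text
time_s: 12.13
position: [0.4342, 0.299, 0.18]
eef_rot: [3.141, 0.065, -0.007]
ft_force: [0.5, 0.4, 0.2]
finger_gap: 0.0873
gripper_force: 0.0
```

Request:
send_rows --steps '[[[100,0,-0.5,0,0],[100,0,-0.5,0.3,0],[100,0,-0.5,0.3,0],[100,0,-0.5,0.3,0],[100,0,-0.5,0.3,0]]]'

```text
time_s: 12.55
position: [0.4319, 0.3453, 0.1542]
eef_rot: [3.14, 0.061, -0.002]
ft_force: [0.4, -0.3, 0.3]
finger_gap: 0.0871
gripper_force: 0.0
```

```bash
python3 - <<'E'
from h import *
from scipy.spatial.transform import Rotation as Ro
s=monitor.sense(); R=Ro.from_rotvec(s['eef_rot']).as_matrix()
print(s['position'],R.T@(np.array([.430,.3475,.031])-s['position']))
im=save('top','t4.png')[240:315,150:250,::-1]
cv2.imwrite('pics/c4.png',cv2.resize(im,(800,600),interpolation=cv2.INTER_CUBIC))
E
```

```text
[0.43185515 0.3453006  0.15422072] [-0.00161371 -0.00242171  0.12321995]
```

Request:
send_rows --steps '[[[100,-0.01,-0.02,0.2,0],[100,-0.01,-0.02,0.5,0],[100,-0.01,-0.02,0.8,0],[100,-0.01,-0.02,1,0],[100,-0.01,-0.02,1,0],[100,-0.01,-0.02,1,0]]]'

```text
time_s: 13.1
position: [0.4308, 0.3479, 0.0549]
eef_rot: [3.141, 0.061, -0.001]
ft_force: [-0.3, -1.1, -0.2]
finger_gap: 0.087
gripper_force: 0.0
```

Request:
send_rows --steps '[[[100,0,0,0.15,0],[100,0,0,0.2,0],[100,0,0,0.2,0],[100,0,0,0.2,0]]]'

```text
time_s: 13.43
position: [0.4312, 0.349, 0.0358]
eef_rot: [-3.14, -0.063, -0.003]
ft_force: [0.4, -0.8, 0.5]
finger_gap: 0.0871
gripper_force: 0.0
```

Request:
send_rows --steps '[[[40,0,0,0,0],[40,0,0,0,0],[40,0,0,0,0],[40,0,0,0,0],[40,0,0,0,0],[40,0,0,0,0],[40,0,0,0,0],[40,0,0,0,0]]]' --squeeze 12

```text
time_s: 14.1
position: [0.4303, 0.3488, 0.0345]
eef_rot: [-3.141, -0.063, 0.0]
ft_force: [-0.5, 2.5, 0.3]
finger_gap: 0.0421
gripper_force: 0.7
```

Request:
send_rows --steps '[[[20,0,0,0,0],[20,0,0,0,0],[20,0,0,0,0],[20,0,0,0,0],[20,0,0,0,0]]]' --squeeze 12

```text
time_s: 14.52
position: [0.4304, 0.3489, 0.0345]
eef_rot: [-3.141, -0.063, -0.0]
ft_force: [0.8, 0.6, 0.4]
finger_gap: 0.04
gripper_force: 11.9
```

Request:
send_rows --steps '[[[20,0,0,-0.2,0],[20,0,0,-0.5,0],[20,0,0,-0.8,0],[20,0,0,-0.8,0],[20,0,0,-0.8,0]]]'

```text
time_s: 14.93
position: [0.4314, 0.3492, 0.116]
eef_rot: [-3.139, -0.063, -0.005]
ft_force: [-0.1, 0.1, -1.6]
finger_gap: 0.0396
gripper_force: 11.8
```

Request:
send_rows --steps '[[[20,0.1,0.3,0,0],[20,0.1,0.6,0,0],[20,0.1,0.9,0,0],[20,0.1,1,0,0],[20,0.1,1,0,0]]]'

```text
time_s: 15.35
position: [0.443, 0.2469, 0.1131]
eef_rot: [3.14, 0.058, -0.007]
ft_force: [-1.0, -0.3, -0.7]
finger_gap: 0.0394
gripper_force: 11.8
```

Request:
send_rows --steps '[[[20,0.1,0.3,0,0],[20,0.1,0.6,0,0],[20,0.1,0.9,0,0],[20,0.1,1,0,0],[20,0.1,1,0,0]]]'

```text
time_s: 15.77
position: [0.4585, 0.1489, 0.114]
eef_rot: [-3.141, -0.059, 0.002]
ft_force: [0.4, -0.2, -2.2]
finger_gap: 0.0402
gripper_force: 11.8
```

Request:
send_rows --steps '[[[20,0.1,0.3,0,0],[20,0.1,0.6,0,0],[20,0.1,0.9,0,0],[20,0.1,1,0,0],[20,0.1,1,0,0],[20,0.1,1,0,0],[20,0.1,1,0,0]]]'

```text
time_s: 16.35
position: [0.4721, 0.052, 0.1144]
eef_rot: [-3.14, -0.065, 0.001]
ft_force: [-0.6, 0.2, 0.0]
finger_gap: 0.0399
gripper_force: 11.8
```

```bash
python3 - <<'E'
from h import *
from scipy.spatial.transform import Rotation as Ro
s=monitor.sense(); R=Ro.from_rotvec(s['eef_rot']).as_matrix()
print(s['position'],s['finger_gap'],R.T@(np.array([.473,.0505,.0425])-s['position']),R[:,2])
c=cams.calibration('wrist'); im=save('wrist','w4.png')
np.savez('w4.npz',**{k:np.array(v) for k,v in c.items()})
E
```

```text
[0.47210881 0.0520059  0.11441233] 0.039908554832129316 [0.00086903 0.00159696 0.07191064] [-6.03624813e-04  7.45356131e-04 -9.99999540e-01]
```

View pics/w4.png

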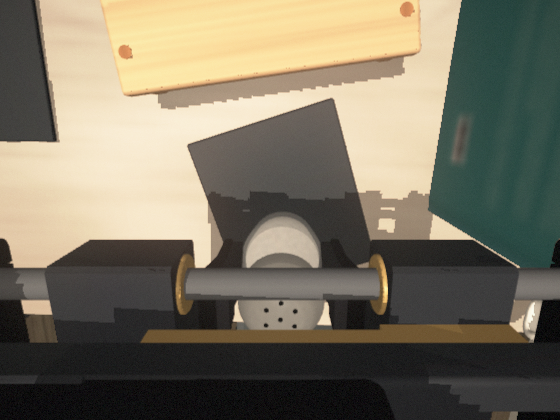

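The shaker is held upright over the slate, whose rear corners show at (189,146) and (332,100). Lowering.

Request:
send_rows --steps '[[[20,0.01,0.015,0.2,0],[20,0.01,0.015,0.4,0],[20,0.01,0.015,0.6,0],[20,0.01,0.015,0.68,0],[20,0.01,0.015,0.7,0],[20,0.01,0.015,0.7,0],[20,0.01,0.015,0.7,0]]]'

```text
time_s: 16.98
position: [0.474, 0.0493, 0.0451]
eef_rot: [3.141, 0.064, 0.002]
ft_force: [0.0, 0.1, -0.6]
finger_gap: 0.0393
gripper_force: 11.8
```

```bash
python3 - <<'E'
from h import *
np.set_printoptions(precision=4,suppress=True)
s=monitor.sense();print(s['position'],s['ft_force'])
c=dict(np.load('w4.npz')); print([ray('',u,v,.008,c) for u,v in [(189,146),(332,100)]])
E
```

```text
[0.474  0.0493 0.0451] [ 0.0271  0.0949 -0.6496]
[array([0.5179, 0.1278, 0.008 ]), array([0.5568, 0.0185, 0.008 ])]
```

Request:
send_rows --steps '[[[20,0,0,0.01,0],[20,0,0,0.015,0],[20,0,0,0.02,0],[20,0,0,0.02,0],[20,0,0,0.02,0]]]'

```text
time_s: 17.4
position: [0.4736, 0.0487, 0.0428]
eef_rot: [3.141, 0.063, 0.001]
ft_force: [0.2, -0.8, -1.2]
finger_gap: 0.0398
gripper_force: 11.8
```

Request:
send_rows --steps '[[[20,0,0,0.005,0],[20,0,0,0.01,0],[20,0,0,0.01,0],[20,0,0,0.01,0]]]'

```text
time_s: 17.73
position: [0.4738, 0.0487, 0.0424]
eef_rot: [3.141, 0.063, 0.002]
ft_force: [-0.4, 0.1, 7.0]
finger_gap: 0.0399
gripper_force: 12.4
```

Request:
send_rows --steps '[[[20,0,0,-0.007,0],[20,0,0,-0.007,0],[60,0,0,-0.007,0],[60,0,0,-0.007,0],[100,0,0,-0.007,0],[100,0,0,-0.007,0],[100,0,0,-0.007,0],[100,0,0,-0.007,0],[100,0,0,-0.007,0],[100,0,0,-0.007,0]]]'

```text
time_s: 18.57
position: [0.4735, 0.0488, 0.0422]
eef_rot: [-3.141, -0.063, 0.0]
ft_force: [0.3, -0.5, -0.0]
finger_gap: 0.0825
gripper_force: 0.0
```

Request:
send_rows --steps '[[[100,0,0,-0.1,0],[100,0,0,-0.4,0],[100,0,0,-0.7,0],[100,0,0,-1,0],[100,0,0,-1,0]]]'

```text
time_s: 18.98
position: [0.477, 0.0486, 0.1476]
eef_rot: [3.139, 0.064, 0.017]
ft_force: [0.4, 0.5, -0.2]
finger_gap: 0.0866
gripper_force: 0.0
```

Request:
send_rows --steps '[[[100,0,0,-1,0],[100,0,0,-1,0],[100,0,0,-1,0],[100,0,0,-1,0]]]'

```text
time_s: 19.32
position: [0.4764, 0.0486, 0.2468]
eef_rot: [3.139, 0.064, 0.016]
ft_force: [0.5, -0.2, -0.1]
finger_gap: 0.0869
gripper_force: 0.0
```

Request:
send_rows --steps '[[[100,-0.7,-0.5,-0.6,0],[100,-0.7,-0.5,-0.6,0],[100,-0.7,-0.5,-0.6,0],[100,-0.7,-0.5,-0.6,0],[100,-0.7,-0.5,-0.6,0]]]'

```text
time_s: 19.73
position: [0.4008, 0.0963, 0.3021]
eef_rot: [3.141, 0.065, 0.001]
ft_force: [0.6, 0.7, 0.5]
finger_gap: 0.087
gripper_force: 0.0
```

```bash
python3 - <<'E'
from h import *
s=monitor.sense(); print(s['time_s'],s['position'],s['ft_force'])
c=cams.calibration('wrist'); save('wrist','w5.png')
for X in [(.473,.0505,.008),(.473,.0505,.098)]: print(proj('',X,c))
E
```

```text
19.7333 [0.40081894 0.0962807  0.30207462] [0.55774547 0.72997474 0.54248703]
[319.57293556 118.96513441]
[329.03717464 118.62959219]
```

View pics/w5.png

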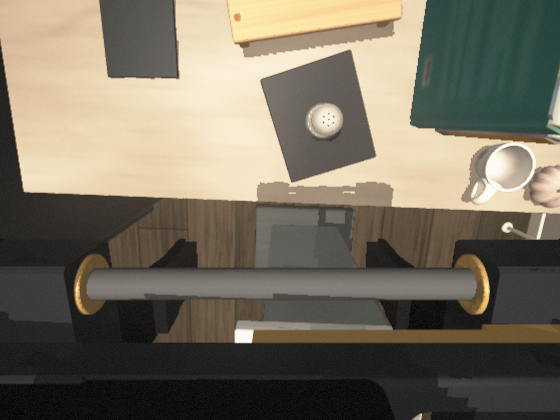

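The shaker stands upright in the middle of the slate, with its cap at (328,120) against a predicted (329,119). The slate is well clear of the step and the gripper touches nothing.

```bash
python3 -c "
from plant import order; print(order.finish_job())"
```

```text
the job is handed in; nothing more can be done
None
```

The job is handed in: the slate is about 18 mm clear of the step at its nearest corner (turned about 10° from the step), and the salt shaker stands upright in the middle of it; I moved nothing else, though I didn't re-check the jars or mill after the slide.

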